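# Clip the telescopic lighting wand and draw it out to full reach

### The job

Pick up the telescopic lighting wand from the desk and push it down past the sprung jaw of the clip stand until it sits level in both forks with the jaw closed over it. Then pinch the pull head so that its side button is pressed in, draw the head out past the first stop to the second stop, and finish while still holding it there at full reach, button pressed, with the wand still in the clip. Leave the diyas, bowl, jar, spring clip and matchbox where they are.

Things in the scene. Friction and masses are not known exactly. Their poses are not given: they have to be found in the camera images.
- wand: Loose telescopic wand, 180 mm long closed, about 200 g. Origin: on the tube axis, middle of the black sleeve, 12 mm above the desk as it lies. y runs along the tube, z up, pull head at the -y end. Sleeve 24 mm wide (x), 24 high, 60 long: carry it by this. Bare round aluminium tube, 16 mm diameter, sticks out at both ends (y -66 to +64); these parts go in the forks.
- head_grip (a point): Centre of the grey pull head, 34 mm wide (x), 40 long, 24 high, on the wand's axis, 94 mm to -y of its origin when closed; moves with the head, axes as the wand. A steel button plate 26 mm long, 16 high stands 5 mm proud of its -x face (39 mm over both). Pinched across x, the button goes in; 7 N presses it fully.
- wand_button (a joint): Side button, m: 0 out, 0.004 fully pressed, springs back. While it is out a tooth locks the head closed; pressed more than 2 mm, it lets the head slide.
- wand_head (a joint): First section (thin tube with the pull head), m: 0 closed, 0.040 at the first stop. Slides towards the wand's -y against a return spring of about 1.5 to 2.5 N; it springs back if let go. It moves before the second section.
- wand_mid (a joint): Second section (middle tube), m: 0 closed, 0.040 at the second stop. Starts out only after the first stop, against a return spring of 5 to 6.5 N. At the second stop the head is 80 mm farther out than closed.
- clip: Fixed clip stand, base plate 75 mm (x) by 115 (y) by 8; origin: middle of its underside. y runs along the rod's seat. Two aluminium forks 14 mm thick at y = -41 and +41; the sleeve goes in the 68 mm gap between (4 mm play each end) onto a rib 14 mm wide, top 48 mm up; fingers have room beside it. Seat the wand with the pull head over the -y end, where there is room to pull.
- clip_seat (a point): Where the wand's origin lies when seated: on the seat axis midway between the forks, 60 mm above the desk; axes as the clip. At each fork the slot takes the 16 mm tube with 1.5 mm play each side: a fixed flared prong, top 91 mm above the desk, on +x; the jaw's wire, top 95 mm, on -x. Pulled endways, the sleeve's end bears on a fork.
- jaw (a joint): Sprung hinged jaw of bent steel wire along the -x side of the clip stand, rad: 0 closed. The tube pushed straight down swings it outward by about 0.1 to 0.2 and it springs back over the tube; takes about 5 to 12 N downward.
- diya_a: Bystander: small terracotta diya (shallow lamp bowl), 70 mm across, 24 mm high, loose on the desk. Origin: middle of its underside.
- diya_b: Bystander: a second diya of the same size, on the desk.
- diya_c: Bystander: a third diya, on the top tier of the clear acrylic stand, 106 mm above the desk.
- bowl: Bystander: steel bowl, 110 mm across, 50 mm high. Origin: middle of its underside.
- jar: Bystander: white plastic jar with twist cap, 60 mm across, 85 mm high. Origin: middle of its underside.
- spring_clip: Bystander: binder-style spring clip, 42 by 20 mm, about 35 mm high. Origin: middle of its underside.
- matchbox: Bystander: plain cardboard matchbox, 55 by 37 by 16 mm. Origin: middle of its underside.
Things that resemble listed ones, but are neither listed nor needed, are in the scene too. Leave any orange or purple look-alike of the clip alone.

How it is judged:
By the outcome, as a careful person would: the job done as asked, in the order asked, and still so for the second after the job is handed in, while the arm keeps its last pose, push and grip.
It also fails if it takes over 48 s, if anything falls off the work surface, if the arm or the gripper's body presses on something with over 40 N, if the wrist force passes 120 N, or if a joint passes its speed limit or range.

### The arm

A 6-joint arm with a two-finger parallel gripper is mounted at the origin on the work surface. World frame = base frame: x ahead of the robot, y to its left, z up, the work surface at z = 0. Lengths are in m, angles in rad, forces in N, time in s.
With the tool pointing down it reaches from about 0.375 to 0.9 m from the base axis. Payload 3.1 kg.
Tool frame: the origin (TCP) lies between the finger pads; the fingertips stand 22 mm ahead of it and the grasp point (between the pads) lies 3 mm ahead of it; z points along the fingers, y is the line along which they close (so a half turn about z gives the same grasp; the last joint's range is limited). The gripper opens to 87 mm and grips with 3 to 60 N. Pads are 19 mm wide; open, the fingers measure 117 mm over their backs; the gripper's body (75 mm by 190 mm) begins 51 mm behind the grasp point.
Start: joints at [-1.504, 0.527, 1.433, -0, 1.181, -0.178], TCP at [0.152, -0.606, 0.245] pointing down, gripper open.
Joint ranges: [-3.08, 3.08], [-0.75, 2.2], [0.22, 2.44], [-1.43, 4.57], [0, 2.65], [-2.85, 2.85]. Speed limits (rad/s): [2.79, 2.79, 3.14, 3.14, 3.14, 3.14].

### API

Orientations are given as a unit quaternion [x, y, z, w].
In Python, from rig import robot gives the robot as it stands.
- The arm moves only by the tool move_arm, never from a script. Its argument "series" is text: rows parted by semicolons, each of 6 numbers parted by spaces: the shift along the tool's x, y, z in mm, then the turn, a rotation vector about the tool's x, y, z in degrees. In form: dx dy dz ax ay az; .... A call has 1 to 8 rows; each row is the pose to reach, as a shift and turn from the pose commanded when the call began, along the tool's axes at that moment; what a row does not reach only later rows make up. A row lasts 1/12 s, in which the tool goes at most 41.7 mm and 7.16 degrees, less where a joint would pass 70% of its speed; a pose out of reach is approached as far as the arm can. A call with a gripper value outside its range is refused whole. "jaw" is the opening, from 0 (shut) to 1 (fully open), set as the call begins (left out, the last holds). The fingers move at their own pace and stop on an object; "newtons" is the grip in N (left out, the last holds). Time passes only in rows, so rows that repeat a pose let the fingers close. It gives the time, the measured TCP pose, the force, the opening and the grip force at its end, in the units of the state.
- robot.get_obs(): the state, without advancing time (a new reading comes with each control period).
- robot.camera(name): name is "scene" or "top" or "wrist"; returns a dict with "img" (480x640x3 uint8, red, green, blue), "mtx" (3x3 intrinsics, pixels), "distortion" ([k1, k2, p1, p2, k3] as OpenCV has them; the pictures are not rectified), "world_to_cam" (4x4, takes a point from world to camera coordinates). Camera axes: x right, y down, z forward; pixel columns grow to the right and rows downward; lengths in m; the calibration is good to about 2 mm. A picture is of the moment at which its call begins. There is no depth.
- robot.hand_in(): hands the job in; it is judged then, once.
Trained networks look in a picture, given as the dict that the camera call returned (one of the last four; its "shot" number tells which), for a name from the list of things; names that differ only in an ending like _2 or _b are one class to them, and where a whole thing is asked for, a point or a joint stands for the part that bears it (a point fixed in the world has none). Each returns a list of dicts, best first, with "p" (0 to 1); they miss things now and then, are a little off and sometimes report something else, mostly with a low value. They report only what shows in the picture. A call takes as long as a camera call. They do not tell look-alikes from the thing itself.
- robot.search_frame(picture, thing): "xyz" ([x, y, z] in m, in world coordinates, good to about 4 mm: the middle of the surface that is visible of it).
- robot.tip_of(picture, thing): "xyz" ([x, y, z] in m, in world coordinates, good to about 4 mm: a listed point, or the origin of a listed thing).
The state is a dict: "time": time; "q": joint angles; "joint_velocities": joint speeds; "joint_torque": joint torques, N m; "position": TCP position; "tool_rot": TCP orientation; "ft_force": force on the tool from outside, world axes, zero at the start; "moment": the same for the moment, N m; "grip_width": finger opening in m; "grip_force": force on a finger pad.
Only numpy, scipy, OpenCV 4.12 (cv2) and the standard library are available. Lean on these libraries where they do the work, as an engineer would, in place of code of your own. Each camera call takes 0.05 s, during which the arm holds its last target. There are 200 camera calls.

## Working session

There is one attempt and no reset: what is moved stays moved. The work goes in short steps, Python scripts to look and compute and a tool call to move; the robot and the scene stay as the last step left them, time stands still between calls to the robot, and variables do not carry over. Pictures are saved under pics/ and viewed, at most 12 in all, crops included, and the job is handed in when it is done.

Besides the shell and the picture viewer there is one more tool, called after "Request:" by a JSON object that holds its "fn" and its "kwargs". move_arm: Moves the arm, as the interface text tells. Its arguments: {"type":"object","properties":{"series":{"type":"string"},"jaw":{"type":"number"},"newtons":{"type":"number"}},"required":["series"]}

```bash
mkdir -p pics; ls
cat > h.py <<'E'
from rig import robot
import cv2, numpy as np
def save(p,n): cv2.imwrite(f'pics/{n}.png', p['img'][:,:,::-1])
def pix(p,X):
    T=np.array(p['world_to_cam']); r=cv2.Rodrigues(T[:3,:3])[0]
    return cv2.projectPoints(np.array(X,float).reshape(-1,3),r,T[:3,3],np.array(p['mtx']),np.array(p['distortion']))[0].reshape(-1,2)
def ray(p,uv,z):
    uv=np.array(uv,float).reshape(-1,1,2); n=cv2.undistortPoints(uv,np.array(p['mtx']),np.array(p['distortion'])).reshape(-1,2)
    T=np.array(p['world_to_cam']); R=T[:3,:3]; c=-R.T@T[:3,3]; d=np.c_[n,np.ones(len(n))]@R
    return c+d*((z-c[2])/d[:,2])[:,None]
E
python3 - <<'E'
from h import *
a=robot.camera('top'); b=robot.camera('scene')
save(a,'top0'); save(b,'scene0')
for n,p in(('top',a),('scene',b)):
    for t in('wand','head_grip','clip','clip_seat'):
        for f in('search_frame','tip_of'):
            for d in getattr(robot,f)(p,t)[:3]: print(n,t,f,np.round(d['xyz'],3),round(d['p'],2),pix(p,d['xyz']).round())
E
```

```text
pics
top wand search_frame [ 0.466 -0.103  0.023] 0.63 [[346. 290.]]
top wand tip_of [ 0.456 -0.07   0.012] 0.55 [[330. 294.]]
top head_grip search_frame [ 0.48  -0.159  0.024] 0.86 [[372. 283.]]
top head_grip tip_of [ 0.48  -0.161  0.012] 0.63 [[373. 283.]]
top clip search_frame [0.359 0.069 0.011] 0.92 [[265. 340.]]
top clip search_frame [0.771 0.212 0.017] 0.8 [[202. 149.]]
top clip search_frame [0.583 0.045 0.008] 0.57 [[278. 235.]]
top clip tip_of [ 0.352  0.07  -0.001] 0.95 [[265. 343.]]
top clip tip_of [ 0.59   0.043 -0.002] 0.9 [[279. 233.]]
top clip tip_of [0.777 0.215 0.003] 0.71 [[203. 148.]]
top clip_seat search_frame [0.583 0.045 0.005] 0.79 [[278. 235.]]
top clip_seat search_frame [0.77  0.212 0.018] 0.7 [[202. 149.]]
top clip_seat search_frame [0.358 0.076 0.013] 0.66 [[261. 340.]]
top clip_seat tip_of [0.776 0.212 0.059] 0.85 [[198. 141.]]
top clip_seat tip_of [0.589 0.041 0.055] 0.73 [[278. 230.]]
top clip_seat tip_of [0.352 0.073 0.065] 0.57 [[260. 346.]]
scene wand search_frame [ 0.47  -0.119  0.022] 0.58 [[263. 270.]]
scene wand search_frame [0.796 0.034 0.013] 0.
[... 269 characters left out ...]
36.]]
scene clip search_frame [0.595 0.038 0.024] 0.86 [[352. 250.]]
scene clip search_frame [0.366 0.068 0.029] 0.81 [[278. 199.]]
scene clip search_frame [0.78  0.196 0.028] 0.79 [[458. 241.]]
scene clip tip_of [ 0.778  0.217 -0.001] 0.6 [[458. 243.]]
scene clip tip_of [0.447 0.366 0.001] 0.59 [[368. 158.]]
scene clip_seat search_frame [0.363 0.064 0.031] 0.65 [[276. 199.]]
scene clip_seat search_frame [0.781 0.195 0.025] 0.62 [[458. 242.]]
scene clip_seat search_frame [0.597 0.035 0.024] 0.58 [[352. 251.]]
scene clip_seat tip_of [0.594 0.044 0.063] 0.94 [[354. 236.]]
scene clip_seat tip_of [0.358 0.071 0.063] 0.85 [[275. 187.]]
scene clip_seat tip_of [0.775 0.216 0.06 ] 0.73 [[463. 225.]]
```

```bash
sleep 1
```

```text
(no output)
```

View pics/top0.png

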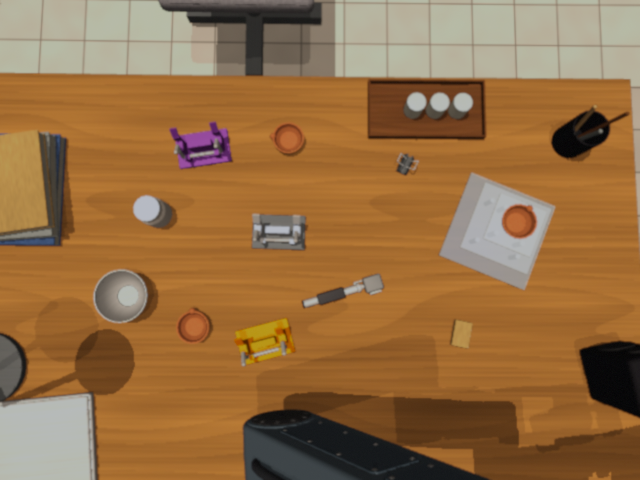

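View pics/scene0.png

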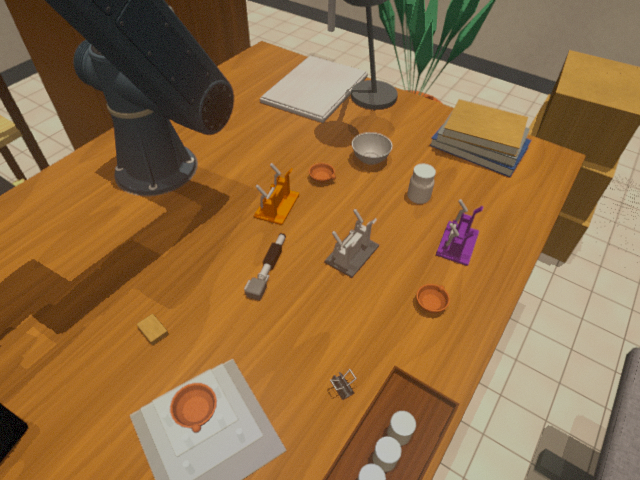

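Top view: the clip-like stands are orange (265,342), purple (203,147) and grey (278,232). The grey one fits: it is plain aluminium, and the orange and purple ones are excluded. The wand runs from (305,303) to its grey head at (373,284). I'll confirm in one crop and find the jaw side.

Run:
```python
import cv2,numpy as np
a=cv2.imread('pics/top0.png')[195:315,235:395]; b=cv2.imread('pics/scene0.png')[195:315,235:395]
o=np.hstack([cv2.resize(a[:, :],(400,300),interpolation=2),cv2.resize(b,(400,300),interpolation=2)])
c=cv2.imread('pics/top0.png')[200:260,238:318]; d=cv2.imread('pics/scene0.png')[200:275,310:410]
o2=np.hstack([cv2.resize(c,(400,300),interpolation=2),cv2.resize(d,(400,300),interpolation=2)])
cv2.imwrite('pics/c0.png',np.vstack([o,o2]))
```

```text
(no output)
```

View pics/c0.png

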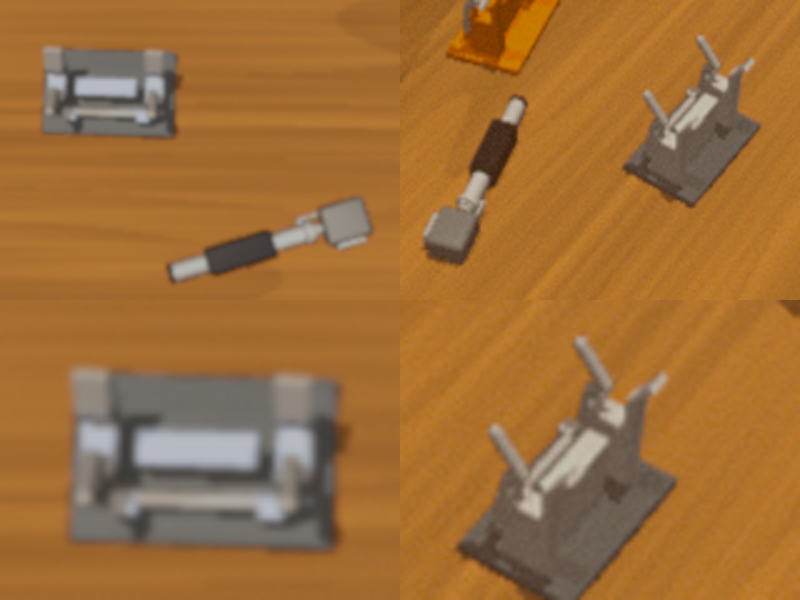

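The grey stand is confirmed as the clip. Its jaw wires and lengthwise bar are on the world -x side, and the flared prongs are on +x, so clip x≈+X and y≈+Y. The wand head points to -Y with its button plate on -X, so the wand is already the right way round.

```bash
cat >> h.py <<'E'
from scipy.spatial.transform import Rotation as Ro
def plan(xyz,yaw_deg):
    """shift/turn in tool axes to reach TCP xyz, pointing down, closing line at wand-x yaw"""
    o=robot.get_obs(); R0=Ro.from_quat(o['tool_rot']); best=None
    for k in(0,180):
        y=np.radians(yaw_deg+k); ty=np.array([np.cos(y),np.sin(y),0]); tz=np.array([0,0,-1.]); 
        R=Ro.from_matrix(np.c_[np.cross(ty,tz),ty,tz]); rv=np.degrees((R0.inv()*R).as_rotvec())
        if best is None or abs(np.linalg.norm(rv))<np.linalg.norm(best): best=rv
    print('shift',(1000*R0.inv().apply(np.array(xyz)-o['position'])).round(1),'turn',best.round(2),'pos',np.round(o['position'],4),'t',o['time'],'F',np.round(o['ft_force'],1),'w',o['grip_width'],'q6',np.round(o['q'][5],2))
    print(R0.as_matrix().round(3).tolist())
E
python3 -c "
from h import *
plan([0.454,-0.068,0.16],16)"
```

```text
shift [ 424.  -449.    84.5] turn [ 0.   -0.   88.03] pos [ 0.1515 -0.6064  0.2446] t 0.9 F [ 0.5 -0.3  0.9] w 0.08713709419187361 q6 -0.18
[[0.97, 0.242, -0.0], [0.242, -0.97, -0.0], [-0.0, 0.0, -1.0]]
```

Request:
{"fn": "move_arm", "kwargs": {"series": "424 -449 84 0 0 -92;424 -449 84 0 0 -92;424 -449 84 0 0 -92;424 -449 84 0 0 -92;424 -449 84 0 0 -92;424 -449 84 0 0 -92;424 -449 84 0 0 -92;424 -449 84 0 0 -92", "jaw": 1}}

```text
time: 1.57
position: [0.314, -0.3169, 0.1997]
tool_rot: [0.811, 0.585, 0.0, 0.001]
ft_force: [1.3, -0.1, 0.3]
grip_width: 0.0872
grip_force: 0.0
```

```bash
python3 -c "
from h import *
plan([0.454,-0.068,0.16],196)"
```

```text
shift [280.4  54.4  39.6] turn [  0.04   0.05 -34.37] pos [ 0.314  -0.3169  0.1997] t 1.5667 F [ 1.3 -0.1  0.3] w 0.0871638519322983 q6 -0.72
[[0.315, 0.949, 0.001], [0.949, -0.315, -0.001], [-0.001, 0.001, -1.0]]
```

Request:
{"fn": "move_arm", "kwargs": {"series": "280 54 40 0 0 -34.4;280 54 40 0 0 -34.4;280 54 40 0 0 -34.4;280 54 40 0 0 -34.4;280 54 40 0 0 -34.4;280 54 40 0 0 -34.4;280 54 40 0 0 -34.4;280 54 40 0 0 -34.4"}}

```text
time: 2.23
position: [0.4563, -0.0652, 0.1592]
tool_rot: [0.601, 0.799, 0.001, 0.0]
ft_force: [-0.1, -1.2, 0.5]
grip_width: 0.0869
grip_force: 0.0
```

Run:
```python
from h import *
plan([0.454,-0.068,0.16],16)
w=robot.camera('wrist'); save(w,'w1')
for t in('wand','head_grip','clip_seat','clip'):
    for d in robot.tip_of(w,t)[:2]: print(t,np.round(d['xyz'],4),round(d['p'],2),pix(w,d['xyz']).round())
t=robot.camera('top')
for th in('wand','head_grip'):
    for d in robot.tip_of(t,th)[:2]: print(th,np.round(d['xyz'],4),round(d['p'],2))
```

```text
shift [-2.  -2.9 -0.8] turn [ 0.09 -0.06  0.12] pos [ 0.4563 -0.0652  0.1592] t 2.2333 F [-0.1 -1.2  0.5] w 0.08693819072627665 q6 -0.67
[[-0.278, 0.961, 0.001], [0.961, 0.278, 0.002], [0.001, 0.002, -1.0]]
wand [ 0.4561 -0.0652  0.0109] 0.72 [[320. 234.]]
head_grip [ 0.4802 -0.1611  0.0125] 0.63 [[315. 358.]]
clip_seat [0.5871 0.043  0.0626] 0.97 [[607. 136.]]
clip [ 0.5947  0.0491 -0.0029] 0.58 [[558. 128.]]
head_grip [ 0.4788 -0.1572  0.014 ] 0.6
```

View pics/w1.png

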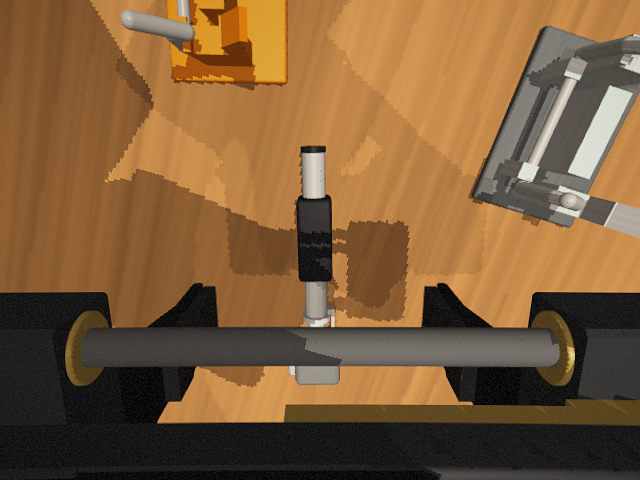

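The wrist view shows the black sleeve spanning (314,196) to (315,282), with the tube end at (313,150). The grey clip is at right, with base-plate corners near (546,27), (474,197) and (572,227).

```bash
cat > m.py <<'E'
from h import *
w=robot.camera('wrist')
P=ray(w,[[314,196],[315,282]],0.024); print(P.round(4), P.mean(0).round(4))
Q=ray(w,[[313,172],[317,300]],0.02); d=Q[0]-Q[1]; print('yaw tube',np.degrees(np.arctan2(-d[0],d[1])))
C=ray(w,[[546,27],[474,197],[572,227]],0.008); print(C.round(4)); d=C[0]-C[1]; print('clip',np.degrees(np.arctan2(-d[0],d[1])),np.linalg.norm(d)); d=C[2]-C[1]; print(np.degrees(np.arctan2(d[1],d[0])),np.linalg.norm(d))
E
python3 m.py
```

```text
[[ 0.4421 -0.0452  0.024 ]
 [ 0.4589 -0.104   0.024 ]] [ 0.4505 -0.0746  0.024 ]
yaw tube 17.080484486871647
[[ 0.5546  0.0934  0.008 ]
 [ 0.5513 -0.0184  0.008 ]
 [ 0.6256 -0.0203  0.008 ]]
clip -1.7359448410872853 0.11183816992670421
-1.4860651109462457 0.07440184774859294
```

```bash
python3 -c "
from h import *
plan([0.452,-0.071,0.025],16.7)"
```

```text
shift [  1.2  -1.6 134.8] turn [ 0.01  0.01 -1.13] pos [ 0.4539 -0.0717  0.1598] t 2.6833 F [-0.3  0.1  1.3] w 0.0869029757637411 q6 -0.67
[[-0.268, 0.963, 0.0], [0.963, 0.268, -0.0], [-0.0, 0.0, -1.0]]
```

Request:
{"fn": "move_arm", "kwargs": {"series": "-2 -1.5 40 0 0 -1.5;-2 -1.5 75 0 0 -1.5;-2 -1.5 105 0 0 -1.5;-2 -1.5 128 0 0 -1.5;-2 -1.5 135 0 0 -1.5;-2 -1.5 135 0 0 -1.5;-2 -1.5 135 0 0 -1.5"}}

```text
time: 3.27
position: [0.4532, -0.0734, 0.0248]
tool_rot: [0.594, 0.805, -0.0, -0.0]
ft_force: [0.2, 0.3, 0.7]
grip_width: 0.0873
grip_force: 0.0
```

Request:
{"fn": "move_arm", "kwargs": {"series": "0 0 0 0 0 0;0 0 0 0 0 0;0 0 0 0 0 0;0 0 0 0 0 0;0 0 0 0 0 0;0 0 0 0 0 0;0 0 0 0 0 0", "jaw": 0, "newtons": 35}}

```text
time: 3.85
position: [0.4533, -0.0728, 0.0248]
tool_rot: [0.593, 0.805, 0.0, 0.0]
ft_force: [-0.7, -0.0, -0.2]
grip_width: 0.0485
grip_force: 0.0
```

Run:
```python
from h import *
plan([0.59,0.042,0.2],-1.4)
w=robot.camera('wrist'); save(w,'w2')
for t in('wand','head_grip'):
    for d in robot.tip_of(w,t)[:2]: print(t,np.round(d['xyz'],4),round(d['p'],2),pix(w,d['xyz']).round())
```

```text
shift [  69.1  164.6 -175.2] turn [1.000e-02 1.000e-02 1.863e+01] pos [ 0.4533 -0.0728  0.0248] t 3.85 F [-0.7 -0.  -0.2] w 0.04845403821480036 q6 -0.7
[[-0.296, 0.955, 0.0], [0.955, 0.296, -0.0], [-0.0, 0.0, -1.0]]
wand [ 0.4529 -0.0693  0.0094] 0.55 [[322. 306.]]
```

View pics/w2.png

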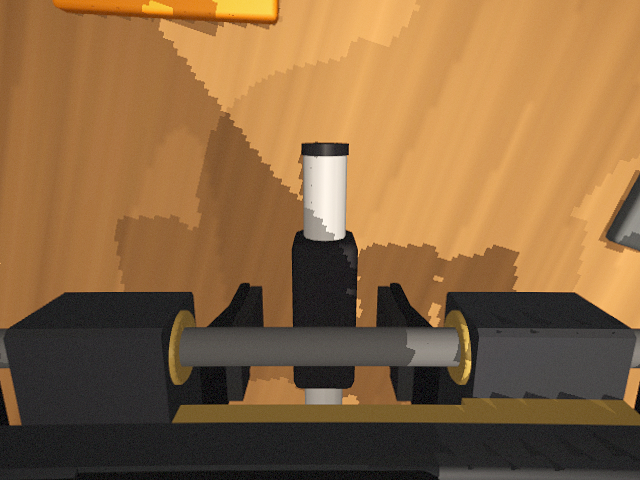

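The wrist view shows the sleeve from (325,234) to (325,386), straight between the still-closing fingers.

Run:
```python
from h import *
w=robot.camera('wrist')
P=ray(w,[[325,234],[325,386]],0.022); print(P.round(4),P.mean(0).round(4),np.linalg.norm(P[0]-P[1]))
P=ray(w,[[325,149],[325,238]],0.012+.008); d=P[0]-P[1];print(P.round(4),np.degrees(np.arctan2(-d[0],d[1])))
```

```text
[[ 0.4438 -0.0373  0.022 ]
 [ 0.4621 -0.0958  0.022 ]] [ 0.4529 -0.0665  0.022 ] 0.06133055275744996
[[ 0.4351 -0.0094  0.02  ]
 [ 0.4444 -0.0392  0.02  ]] 17.389746284307353
```

Request:
{"fn": "move_arm", "kwargs": {"series": "5.5 0 0 0 0 0;5.5 0 0 0 0 0", "jaw": 0.5}}

```text
time: 4.22
position: [0.4508, -0.0666, 0.0246]
tool_rot: [0.593, 0.805, -0.0, -0.001]
ft_force: [-0.2, -0.7, 0.0]
grip_width: 0.0392
grip_force: 0.0
```

Request:
{"fn": "move_arm", "kwargs": {"series": "0 0 0 0 0 0;0 0 0 0 0 0;0 0 0 0 0 0;0 0 0 0 0 0;0 0 0 0 0 0;0 0 0 0 0 0;0 0 0 0 0 0;0 0 0 0 0 0", "jaw": 0, "newtons": 35}}

```text
time: 4.88
position: [0.4518, -0.0676, 0.0246]
tool_rot: [0.593, 0.805, 0.0, 0.0]
ft_force: [1.8, 0.4, -0.9]
grip_width: 0.0234
grip_force: 35.0
```

Run:
```python
from h import *
plan([0.586,0.042,0.17],-1.4)
```

```text
shift [  64.9  160.7 -145.3] turn [2.000e-02 1.000e-02 1.862e+01] pos [ 0.4518 -0.0676  0.0246] t 4.8833 F [ 1.8  0.4 -0.9] w 0.023438515963442878 q6 -0.69
[[-0.296, 0.955, 0.0], [0.955, 0.296, -0.0], [-0.0, 0.0, -1.0]]
```

Request:
{"fn": "move_arm", "kwargs": {"series": "0 0 -40 0 0 0;0 0 -80 0 0 0;30 40 -120 0 0 6;60 75 -150 0 0 12;80 106 -155 0 0 18.6;80 106 -155 0 0 18.6;80 106 -155 0 0 18.6;80 106 -155 0 0 18.6"}}

```text
time: 5.55
position: [0.5294, 0.0414, 0.1799]
tool_rot: [0.714, 0.7, 0.0, 0.0]
ft_force: [-0.9, 0.1, -3.1]
grip_width: 0.0237
grip_force: 35.0
```

Request:
{"fn": "move_arm", "kwargs": {"series": "0 0 0 0 0 0;0 0 0 0 0 0;0 0 0 0 0 0"}}

```text
time: 5.8
position: [0.5276, 0.0395, 0.1786]
tool_rot: [0.716, 0.698, -0.001, -0.001]
ft_force: [-1.1, -0.4, -1.7]
grip_width: 0.0236
grip_force: 35.0
```

Run:
```python
from h import *
import pickle
plan([0.59,0.042,0.18],-1.4)
w=robot.camera('wrist'); save(w,'w3'); pickle.dump(w,open('w3.pkl','wb'))
for t in('wand','clip_seat','clip'):
    for d in robot.tip_of(w,t)[:2]: print(t,np.round(d['xyz'],4),round(d['p'],2),pix(w,d['xyz']).round())
```

```text
shift [ 4.1 62.3 -1.6] turn [-0.19 -0.01 -0.07] pos [0.5276 0.0395 0.1786] t 5.8 F [-1.1 -0.4 -1.7] w 0.023647529119947677 q6 -0.11
[[0.026, 1.0, -0.003], [1.0, -0.026, 0.0], [0.0, -0.003, -1.0]]
wand [0.5284 0.0393 0.1666] 0.66 [[322. 317.]]
clip_seat [0.5885 0.0443 0.0612] 0.71 [[416. 235.]]
clip [ 5.943e-01  4.530e-02 -5.000e-04] 0.73 [[406. 214.]]
clip [0.3559 0.0703 0.0028] 0.62 [[ 92. 190.]]
```

View pics/w3.png

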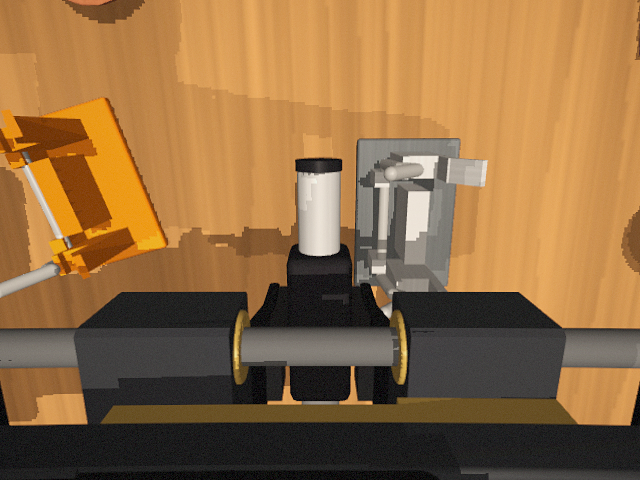

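Wrist view: the wand is gripped, with its sleeve from (320,248) to (320,398). The clip base's far corners are at (357,139) and (460,139), and the rib is the white strip between columns ~404 and 430.

Run:
```python
from h import *
import pickle
w=pickle.load(open('w3.pkl','rb'))
C=ray(w,[[357,139],[460,139],[356,283]],0.008); print('base',C.round(4)); d=C[1]-C[0]; print(np.degrees(np.arctan2(d[1],d[0])),np.linalg.norm(d)); d=C[0]-C[2]; print(np.degrees(np.arctan2(-d[0],d[1])))
print('sleeve',ray(w,[[320,250],[320,397]],0.176).round(4)); Q=ray(w,[[320,166],[320,250]],.174);d=Q[0]-Q[1];print('yaw',np.degrees(np.arctan2(-d[0],d[1])))
print('rib',ray(w,[[404,190],[430,190],[400,262],[428,262]],0.048).round(4))
a=np.radians(-1.4);x=np.array([np.cos(a),np.sin(a),0]);y=np.array([-np.sin(a),np.cos(a),0])
print('centre from far corners',((C[0]+C[1])/2-57.5e-3*y).round(4))
for s in[(.5905,.0425)]:
  o=np.array([*s,0]); 
  pts=[o+x*.0375*i+y*.0575*j+[0,0,.008] for i in(-1,1) for j in(-1,1)]+[o+x*.007*i+y*.034*j+[0,0,.048] for i in(-1,1) for j in(-1,1)]; im=w['img'].copy()
  for p in pix(w,pts): cv2.circle(im,tuple(int(v) for v in p.round()),2,(255,0,0),-1)
cv2.imwrite('pics/w3c.png',cv2.resize(im[120:320,330:500,::-1],None,fx=3,fy=3,interpolation=2)[:600])
```

```text
base [[ 0.5555  0.1034  0.008 ]
 [ 0.6295  0.1012  0.008 ]
 [ 0.5545 -0.0077  0.008 ]]
-1.706266801022723 0.07406208844983024
-0.5096260459564301
sleeve [[0.5283 0.0701 0.176 ]
 [0.5267 0.0098 0.176 ]]
yaw -1.490843273078551
rib [[0.5827 0.0716 0.048 ]
 [0.5995 0.0711 0.048 ]
 [0.5814 0.0223 0.048 ]
 [0.6004 0.0219 0.048 ]]
centre from far corners [0.5911 0.0448 0.008 ]
```

View pics/w3c.png

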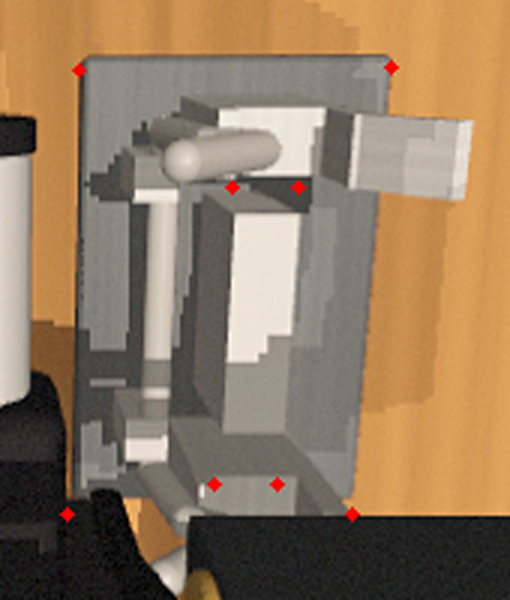

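Request:
{"fn": "move_arm", "kwargs": {"series": "3 32 0 0 0 0;6.5 63.5 15 0 0 0;6.5 63.5 40 0 0 0.2;6.5 63.5 54 0 0 0.2;6.5 63.5 54 0 0 0.2;6.5 63.5 54 0 0 0.2;6.5 63.5 54 0 0 0.2"}}

```text
time: 6.58
position: [0.5931, 0.045, 0.1263]
tool_rot: [0.717, 0.697, 0.0, 0.0]
ft_force: [0.6, -0.8, -1.3]
grip_width: 0.0237
grip_force: 35.0
```

Run:
```python
from h import *
import pickle
plan([0.591,0.0445,0.0726],-1.3)
s=robot.camera('scene'); save(s,'s4'); w=robot.camera('wrist')
c=pix(s,[0.59,0.0,0.08])[0]; u,v=[int(t) for t in c]; im=s['img'][v-60:v+60,u-80:u+80,::-1]
a=cv2.resize(im,(400,300),interpolation=2); b=cv2.resize(w['img'][:,:,::-1],(400,300))
t=robot.camera('top'); c=pix(t,[0.59,0.02,0.08])[0]; u2,v2=[int(q) for q in c]; c=cv2.resize(t['img'][v2-60:v2+60,u2-80:u2+80,::-1],(400,300),interpolation=2)
cv2.imwrite('pics/s4c.png',np.vstack([np.hstack([a,b]),np.hstack([c,c*0])]))
```

```text
shift [-0.6 -2.2 53.7] turn [ 0.06  0.01 -0.29] pos [0.5931 0.045  0.1263] t 6.5833 F [ 0.6 -0.8 -1.3] w 0.02371519188968472 q6 -0.08
[[0.028, 1.0, 0.001], [1.0, -0.028, -0.0], [-0.0, 0.001, -1.0]]
```

View pics/s4c.png

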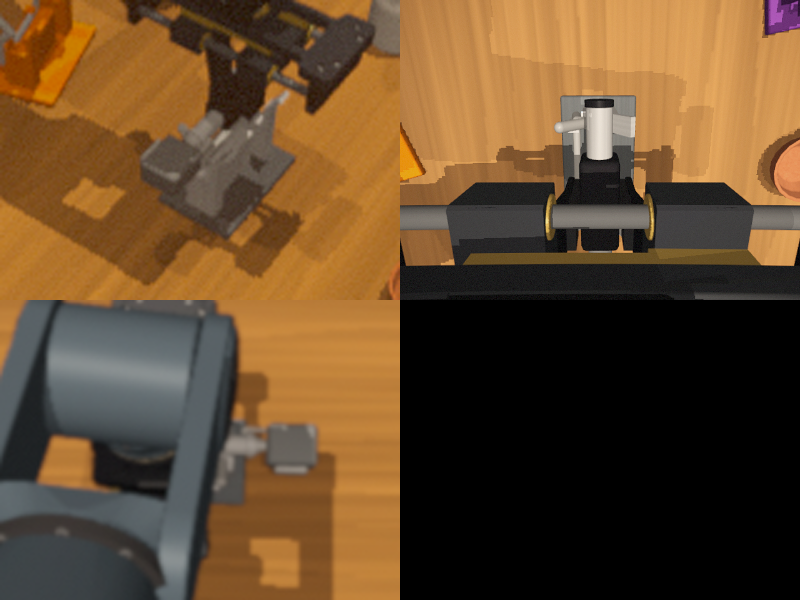

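The wrist view shows the tube centred over the clip, between the jaw wire on the left and the prong on the right, with the head out past the -Y fork. Descending.

Request:
{"fn": "move_arm", "kwargs": {"series": "0 0 0 0 0 0;0 0 5 0 0 0;0 0 10 0 0 0;0 0 14 0 0 0;0 0 18 0 0 0;0 0 22 0 0 0;0 0 24 0 0 0;0 0 24 0 0 0", "newtons": 45}}

```text
time: 7.4
position: [0.5923, 0.0453, 0.1008]
tool_rot: [0.717, 0.697, -0.0, -0.001]
ft_force: [-0.1, 0.2, -1.4]
grip_width: 0.0242
grip_force: 45.0
```

Request:
{"fn": "move_arm", "kwargs": {"series": "0 0 3 0 0 0;0 0 6 0 0 0;0 0 9 0 0 0;0 0 12 0 0 0;0 0 12 0 0 0"}}

```text
time: 7.82
position: [0.5941, 0.0451, 0.0897]
tool_rot: [0.717, 0.697, 0.001, 0.001]
ft_force: [2.3, 0.5, -1.4]
grip_width: 0.0237
grip_force: 45.0
```

Request:
{"fn": "move_arm", "kwargs": {"series": "0 0 3 0 0 0;0 0 6 0 0 0;0 0 9 0 0 0;0 0 12 0 0 0;0 0 12 0 0 0"}}

```text
time: 8.23
position: [0.5927, 0.0452, 0.0766]
tool_rot: [0.717, 0.697, -0.0, -0.0]
ft_force: [2.1, 0.1, -3.9]
grip_width: 0.0235
grip_force: 45.0
```

Request:
{"fn": "move_arm", "kwargs": {"series": "0 0 2 0 0 0;0 0 4 0 0 0;0 0 5 0 0 0;0 0 6 0 0 0;0 0 6 0 0 0"}}

```text
time: 8.65
position: [0.5921, 0.0453, 0.0727]
tool_rot: [0.717, 0.698, -0.001, -0.0]
ft_force: [-0.9, -0.5, 6.2]
grip_width: 0.0237
grip_force: 45.0
```

Run:
```python
from h import *
plan([0.592,0.045,0.0726],-1.3)
w=robot.camera('wrist'); s=robot.camera('scene'); t=robot.camera('top')
for n,p in(('w',w),('s',s),('t',t)):
  for th in('wand','head_grip'):
    for d in robot.tip_of(p,th)[:1]: print(n,th,np.round(d['xyz'],4),round(d['p'],2))
u,v=[int(q) for q in pix(s,[0.59,0.0,0.07])[0]]
a=cv2.resize(s['img'][v-45:v+45,u-60:u+60,::-1],(400,300),interpolation=2); b=cv2.resize(w['img'][120:420,120:520,::-1],(400,300))
cv2.imwrite('pics/s5c.png',np.hstack([a,b]))
```

```text
shift [-0.3 -0.1  0.1] turn [-0.08  0.01 -0.25] pos [0.5921 0.0453 0.0727] t 8.65 F [-0.9 -0.5  6.2] w 0.023703926793601136 q6 -0.08
[[0.027, 1.0, -0.001], [1.0, -0.027, -0.0], [-0.0, -0.001, -1.0]]
w wand [0.5956 0.0468 0.0536] 0.91
s wand [0.5915 0.0429 0.0601] 0.69
s head_grip [ 0.5909 -0.0509  0.061 ] 0.72
t head_grip [ 0.5879 -0.052   0.0606] 0.88
```

View pics/s5c.png

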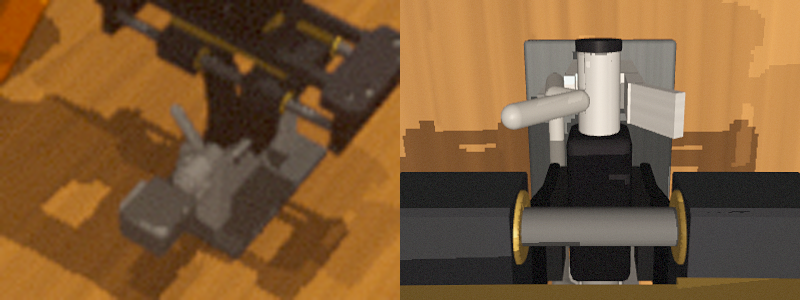

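The wand is at z≈0.060 with about 8 N on the rib. The wrist view shows the jaw wire lying over the tube on its left. Releasing with a small opening and lifting.

Request:
{"fn": "move_arm", "kwargs": {"series": "0 0 0 0 0 0;0 0 0 0 0 0;0 0 0 0 0 0;0 0 0 0 0 0", "jaw": 0.4}}

```text
time: 9.43
position: [0.5924, 0.0453, 0.0715]
tool_rot: [0.717, 0.697, -0.0, -0.0]
ft_force: [0.4, 0.1, 0.3]
grip_width: 0.0338
grip_force: 0.0
```

Request:
{"fn": "move_arm", "kwargs": {"series": "0 0 -6 0 0 0;0 0 -20 0 0 0;0 0 -45 0 0 0;0 0 -80 0 0 0;-20 0 -100 0 0 0;-60 0 -100 0 0 0;-96 0 -100 0 0 0;-96 0 -100 0 0 0"}}

```text
time: 10.1
position: [0.5912, -0.0568, 0.173]
tool_rot: [0.718, 0.696, -0.0, 0.003]
ft_force: [-0.2, 0.2, 0.0]
grip_width: 0.0352
grip_force: 0.0
```

Request:
{"fn": "move_arm", "kwargs": {"series": "0 0 0 0 0 0;0 0 0 0 0 0;0 0 0 0 0 0", "jaw": 1}}

```text
time: 10.35
position: [0.5897, -0.0496, 0.1714]
tool_rot: [0.716, 0.698, -0.0, -0.001]
ft_force: [0.4, 0.9, 0.5]
grip_width: 0.0474
grip_force: 0.0
```

Run:
```python
from h import *
import pickle
w=robot.camera('wrist'); s=robot.camera('scene'); t=robot.camera('top'); pickle.dump(w,open('w6.pkl','wb'))
for n,p in(('w',w),('s',s),('t',t)):
  for th in('wand','head_grip','clip_seat'):
    for d in robot.tip_of(p,th)[:1]: print(n,th,np.round(d['xyz'],4),round(d['p'],2))
plan([0.591,-0.050,0.060],-1.3)
u,v=[int(q) for q in pix(s,[0.59,0.0,0.07])[0]]
a=cv2.resize(s['img'][v-45:v+45,u-60:u+60,::-1],(400,300),interpolation=2)
cv2.imwrite('pics/s6c.png',np.hstack([w['img'][:,120:520,::-1],np.vstack([a,np.zeros((180,400,3),np.uint8)])]))
```

```text
w wand [0.5926 0.0462 0.0586] 0.77
w head_grip [ 0.5903 -0.0547  0.0587] 0.8
s wand [0.5916 0.0422 0.0593] 0.98
s head_grip [ 0.5901 -0.0495  0.0601] 0.69
s clip_seat [0.7775 0.2161 0.0606] 0.82
t wand [0.5943 0.0413 0.0578] 0.48
t clip_seat [0.7745 0.2117 0.0596] 0.75
shift [  0.6   0.8 111.6] turn [ 0.   -0.   -0.27] pos [ 0.5902 -0.0506  0.1716] t 10.95 F [1.1 0.8 0.2] w 0.08569801434136837 q6 -0.25
[[0.027, 1.0, 0.0], [1.0, -0.027, 0.0], [0.0, 0.0, -1.0]]
```

View pics/s6c.png

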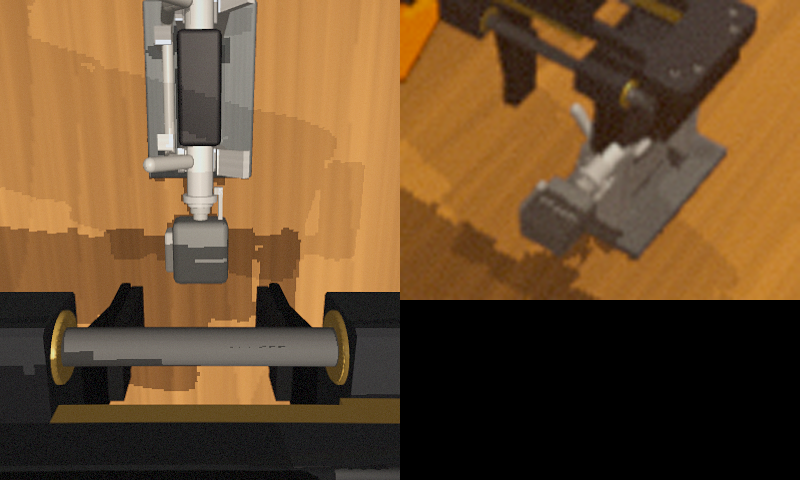

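The wrist view shows the jaw wire lying across the tube at the fork, with the sleeve between the forks. The head spans (292–348, 217–282) in the full image, with the button plate on the left, which is -X.

Run:
```python
from h import *
import pickle
w=pickle.load(open('w6.pkl','rb'))
P=ray(w,[[320,219],[320,281],[294,250],[346,250]],0.072); print(P.round(4),P[:2].mean(0).round(4))
P=ray(w,[[319,31],[319,144]],0.072); print(P.round(4),P.mean(0).round(4))
Q=ray(w,[[319,31],[320,281]],0.072);d=Q[0]-Q[1];print(np.degrees(np.arctan2(-d[0],d[1])))
```

```text
[[ 0.5901 -0.0286  0.072 ]
 [ 0.5891 -0.0673  0.072 ]
 [ 0.574  -0.0471  0.072 ]
 [ 0.6052 -0.048   0.072 ]] [ 0.5896 -0.048   0.072 ]
[[0.5923 0.071  0.072 ]
 [0.5908 0.0143 0.072 ]] [0.5915 0.0426 0.072 ]
-1.3414361409358577
```

Request:
{"fn": "move_arm", "kwargs": {"series": "1 -0.5 35 0 0 0;1 -0.5 65 0 0 0;1 -0.5 90 0 0 0;1 -0.5 105 0 0 0;1 -0.5 110 0 0 0;1 -0.5 110 0 0 0"}}

```text
time: 11.45
position: [0.5889, -0.0496, 0.0603]
tool_rot: [0.717, 0.697, -0.001, -0.001]
ft_force: [-0.0, 0.2, -0.4]
grip_width: 0.087
grip_force: 0.0
```

Request:
{"fn": "move_arm", "kwargs": {"series": "0 0 0 0 0 0;0 0 0 0 0 0;0 0 0 0 0 0;0 0 0 0 0 0;0 0 0 0 0 0;0 0 0 0 0 0;0 0 0 0 0 0;0 0 0 0 0 0", "jaw": 0, "newtons": 30}}

```text
time: 12.12
position: [0.5897, -0.0497, 0.0618]
tool_rot: [0.717, 0.697, -0.0, 0.0]
ft_force: [-0.5, -0.9, 0.2]
grip_width: 0.0416
grip_force: 0.5
```

Request:
{"fn": "move_arm", "kwargs": {"series": "0 0 0 0 0 0;0 0 0 0 0 0;0 0 0 0 0 0;0 0 0 0 0 0"}}

```text
time: 12.45
position: [0.5899, -0.0498, 0.0617]
tool_rot: [0.717, 0.697, 0.0, 0.0]
ft_force: [0.1, -0.6, 1.1]
grip_width: 0.0342
grip_force: 30.0
```

Width is 34–35 mm, so the button is pressed. Pulling toward the first stop.

Request:
{"fn": "move_arm", "kwargs": {"series": "-6 0 0 0 0 0;-12 0 0 0 0 0;-18 0 0 0 0 0;-24 0 0 0 0 0;-30 0 0 0 0 0;-36 0 0 0 0 0;-36 0 0 0 0 0;-36 0 0 0 0 0"}}

```text
time: 13.12
position: [0.5886, -0.0864, 0.0616]
tool_rot: [0.717, 0.697, -0.0, 0.0]
ft_force: [-0.2, 1.9, -0.2]
grip_width: 0.0336
grip_force: 30.0
```

Request:
{"fn": "move_arm", "kwargs": {"series": "-6 0 0 0 0 0;-12 0 0 0 0 0;-18 0 0 0 0 0;-24 0 0 0 0 0;-30 0 0 0 0 0;-36 0 0 0 0 0;-36 0 0 0 0 0;-36 0 0 0 0 0"}}

```text
time: 13.78
position: [0.5876, -0.1212, 0.0615]
tool_rot: [0.717, 0.697, 0.001, -0.001]
ft_force: [2.6, 5.1, -0.7]
grip_width: 0.0338
grip_force: 30.0
```

Request:
{"fn": "move_arm", "kwargs": {"series": "-2 0 0 0 0 0;-4 0 0 0 0 0;-6 0 0 0 0 0;-7 0 0 0 0 0;-7 0 0 0 0 0;-7 0 0 0 0 0", "newtons": 40}}

```text
time: 14.28
position: [0.5875, -0.1277, 0.0614]
tool_rot: [0.717, 0.697, 0.001, -0.001]
ft_force: [3.0, 5.8, -0.7]
grip_width: 0.0332
grip_force: 40.0
```

Request:
{"fn": "move_arm", "kwargs": {"series": "-1 0 0 0 0 0;-2 0 0 0 0 0;-2 0 0 0 0 0;-2 0 0 0 0 0"}}

```text
time: 14.62
position: [0.5874, -0.1296, 0.0614]
tool_rot: [0.717, 0.697, 0.001, -0.001]
ft_force: [1.8, 6.3, 0.0]
grip_width: 0.0336
grip_force: 40.0
```

Request:
{"fn": "move_arm", "kwargs": {"series": "-1 0 0 0 0 0;-2 0 0 0 0 0;-2 0 0 0 0 0;-2 0 0 0 0 0"}}

```text
time: 14.95
position: [0.5873, -0.1316, 0.0614]
tool_rot: [0.717, 0.697, 0.001, -0.001]
ft_force: [1.7, 5.5, -1.2]
grip_width: 0.0337
grip_force: 40.0
```

Request:
{"fn": "move_arm", "kwargs": {"series": "-1 0 0 0 0 0;-2 0 0 0 0 0;-2 0 0 0 0 0;-2 0 0 0 0 0"}}

```text
time: 15.28
position: [0.587, -0.1321, 0.0612]
tool_rot: [0.717, 0.697, 0.001, -0.002]
ft_force: [2.8, 9.3, -1.1]
grip_width: 0.0341
grip_force: 40.0
```

Request:
{"fn": "move_arm", "kwargs": {"series": "-1 0 0 0 0 0;-1.5 0 0 0 0 0;-1.5 0 0 0 0 0;-1.5 0 0 0 0 0"}}

```text
time: 15.62
position: [0.5868, -0.1322, 0.0611]
tool_rot: [0.718, 0.696, 0.002, -0.003]
ft_force: [3.4, 13.1, -1.4]
grip_width: 0.0336
grip_force: 40.0
```

Run:
```python
from h import *
w=robot.camera('wrist'); s=robot.camera('scene'); t=robot.camera('top')
for n,p in(('w',w),('s',s),('t',t)):
  for th in('wand','head_grip'):
    for d in robot.tip_of(p,th)[:1]: print(n,th,np.round(d['xyz'],4),round(d['p'],2))
plan([0.591,-0.050,0.060],-1.3)
u,v=[int(q) for q in pix(s,[0.59,-0.04,0.07])[0]]
a=cv2.resize(s['img'][v-60:v+60,u-80:u+80,::-1],(400,300),interpolation=2)
cv2.imwrite('pics/s7c.png',np.hstack([w['img'][:,120:520,::-1],np.vstack([a,np.zeros((180,400,3),np.uint8)])]))
```

```text
w head_grip [ 0.5868 -0.1322  0.0598] 0.75
s wand [0.5915 0.0415 0.0598] 0.76
s head_grip [ 0.5882 -0.1334  0.0608] 0.51
t wand [0.5936 0.0426 0.0576] 0.84
shift [82.2  1.7  1.6] turn [-0.1  -0.37 -0.44] pos [ 0.5868 -0.1322  0.0611] t 16.0667 F [ 3.2 13.1 -0.7] w 0.033790312963646055 q6 -0.38
[[0.03, 1.0, -0.002], [1.0, -0.03, 0.007], [0.006, -0.002, -1.0]]
```

View pics/s7c.png

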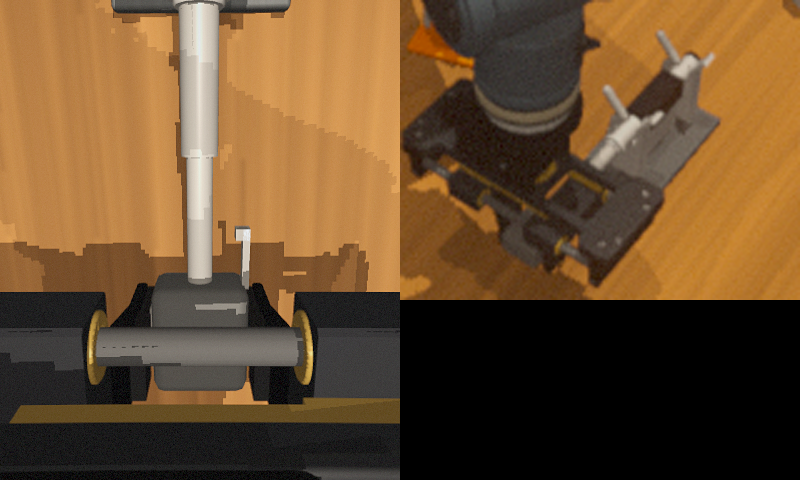

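Both tube sections are out and the wand is still under the jaw wires. The head travelled 82 mm (80 mm plus end play) and is held against the hard stop at a steady 13 N. Handing in.

```bash
python3 -c "
from rig import robot
print(robot.hand_in())"
```

```text
the job is handed in; nothing more can be done
None
```

Job handed in at about 16 s: the wand is seated in the grey clip with the jaw wires closed over it, and the arm is holding the head at the second stop with the button pressed; the bystanders were not touched.

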